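Tuck a stray seed packet under the sprung arm of the packet holder

TASK

One stiff seed packet has been left lying on the sideboard. Tuck it back into the packet holder: flat on top of the pile and under the sprung arm, lengthwise between the side cheeks, pushed fully home against the back stop so that it is flush with the packets below, then let go of it. How high the pile stands depends on how the holder's deck is set, so feel for its top; go gently, so that the packet is not crumpled against the holder, and do not disturb the other things on the sideboard.

Things in the scene. Friction and masses are not known exactly. Their poses are not given: they have to be found in the camera images.
- holder: Packet holder, fixed to the sideboard: marble base (176 x 116 mm, x -78 to +98, top at z = 22), deck set by a side screw, two packets lying on it, black steel cheeks and back stop (face at x = +22), sprung arm. Origin: underside of the base; z up; x from its open front (facing the robot) to its back. All holder figures are mm in this frame.
- holder_mouth (a point): Middle of the mouth between the cheeks: x = -37, y = 0, z = 65. Cheek inner faces at y = +-27 from x = -26 to +22, flaring to +-33 at x = -37; tops at z = 98. The pile's front ends stick out of it to x = -52 to -55: a ledge on which a packet's nose can be set down. Fingers gripping a packet's long sides cannot pass the cheeks: let go part-way, then push its near end home with shut fingers.
- holder_home (a point): Middle of the tucked packet when home: x = -15, y = 0 (far end at the stop, near end at x = -52). Its height is NOT known: the deck is set anywhere in a range of 24 mm, so the top of the pile lies at z = 53 to 77 and is not measured; this point is drawn for 65, z = 71. The sprung arm hangs above: a brass nose bar, 36 wide, presses on the pile at x = 0 with 2 to 3 N.
- holder_lip (a point): Fixed point at x = -41, y = 0, z = 89: where the front end of the arm's upturned lip (36 wide) is when the pile top is at z = 65; the real lip, unmeasured, is about 1.5 x as much higher or lower as the pile is. It clears the pile by 16 to 28 mm. A packet (12.5) slid in level, 1 to 3 above the pile, lifts the arm itself (under 12 N of push); the arm then holds it.
- packet: The stray seed packet: stiff flat box 74 long x 48 wide x 12.5 mm thick, about 30 g, lying flat and alone on the sideboard. Origin: centre of its foot end face, 6.25 mm above the surface. Its z axis runs along the length to the other end, y across the width, x through the thickness (down at the start). Either end may go in first.
- packet_mid (a point): Centre of the stray packet; same axes as the packet.
- soap: Wrapped soap bar 53 x 78 x 26 mm, lying; origin at the centre of its underside. Leave alone.
- brush: Wooden nail brush 36 x 92 x 33 mm, lying; origin at the centre of its underside. Leave alone.
- candle: Candle in a glass, 70 mm across, 78 mm high; origin at the centre of its underside. Leave alone.
- cream_jar: Cream jar with wooden lid, 68 mm across, 58 mm high; origin at the centre of its underside. Leave alone.
- scent: Scent bottle with wooden cap 44 x 62 x 120 mm; origin at the centre of its underside. Leave alone.
There are look-alikes about, which are no part of the job. What is shaped like the packet but green is not meant.

How it is judged:
By the outcome, as a careful person would: the job done as asked, in the order asked, and still so for the second after the job is handed in, with the robot touching nothing.
It also fails if it takes over 48 s, if anything falls off the work surface, if the arm or the gripper's body presses on something with over 40 N, if the wrist force passes 120 N, or if a joint passes its speed limit or range.

ROBOT

A 6-joint arm with a two-finger parallel gripper is mounted at the origin on a cart in front of the work surface, level with it; the furniture and walls round the work are solid. World frame = base frame: x ahead of the robot, y to its left, z up, the work surface at z = 0. Lengths are in m, angles in degrees, forces in N, time in s.
With the tool pointing down it reaches from about 0.25 to 0.8 m from the base axis. Payload 3.9 kg.
Tool frame: the origin (TCP) lies at the very end of the fingers, on their centre line; the grasp point (between the pads) lies 19 mm behind it (r.pinch_z is the distance from the TCP to the grasp point, in m); z points along the fingers, y is the line along which they close (so a half turn about z gives the same grasp; the last joint's range is limited). The gripper opens to 85 mm and grips with 20 to 120 N. Pads are 22 mm wide; open, the fingers measure 114 mm over their backs; the gripper's body (76 mm by 85 mm) begins 54 mm behind the grasp point. The pads swing forward as they close: fully open they stand 13 mm farther back than shut.
Start: joints at [67.38, 14.897, -7.913, 67.191, 0, 90], TCP at [0.202, 0.485, 0.231] pointing down, gripper open.
Joint ranges: [-159.42, 159.42], [-47.68, 98.78], [-73.54, 78.23], [-108.79, 121.32], [-90, 84.71], [-180, 180]. Speed limits (degrees/s): [147.25, 147.25, 180, 180, 180, 180].

INTERFACE

Orientations are given as a 3x3 rotation matrix whose columns are the frame's x, y, z axes.
In Python, from bench import r, imaging, models gives the robot as it stands.
- The arm moves only by the tool drive_tool, never from a script. Its argument "rows" is a list of rows, each a list of 2 entries, a list of its own where there are three numbers: the shift along the tool's x, y, z in units of 30 mm (1.0 is 30 mm), then the turn, a rotation vector about the tool's x, y, z in units of 8 degrees (1.0 is 8 degrees). In form: [[[dx, dy, dz], [rx, ry, rz]], ...]. A call has 1 to 20 rows; each row is the pose to reach, as a shift and turn from the pose commanded when the call began, along the tool's axes at that moment; what a row does not reach only later rows make up. A row lasts 1/8 s, in which the tool goes at most 62.5 mm and 10.7 degrees, less where a joint would pass 70% of its speed; a pose out of reach is approached as far as the arm can. A call with a gripper value outside its range is refused whole. "claw" is the finger opening in mm, from 0 to 85.4, set as the call begins (left out, the last holds). The fingers move at their own pace and stop on an object; "force" is the grip in N (left out, the last holds). Time passes only in rows, so rows that repeat a pose let the fingers close. It gives the time, the measured TCP pose, the force, the opening and the grip force at its end, in the units of the state.
- r.state(): the state, without advancing time (a new reading comes with each control period).
- imaging.grab_frame(name): name is "scene" or "top" or "wrist"; returns the picture (384x512x3 uint8, red, green, blue); there is no depth.
- imaging.camera_params(name): a dict with "K" (3x3 intrinsics, pixels), "view" (4x4, takes a point from world to camera coordinates). Camera axes: x right, y up, looking along -z (the intrinsics and any distortion apply to the point x, -y, -z); pixel columns grow to the right and rows downward; lengths in m; the calibration is good to about 2 mm. A picture is of the moment at which its call begins: read the wrist's pose just before it. camera_params takes no time and is no camera call; for the wrist camera it gives the pose at the moment of the call.
- r.close_job(): hands the job in; it is judged then, once.
Trained networks look in the newest picture that a camera, given by its name, has taken for a name from the list of things; names that differ only in an ending like _2 or _b are one class to them, and where a whole thing is asked for, a point or a joint stands for the part that bears it (a point fixed in the world has none). Each returns a list of dicts, best first, with "conf" (0 to 1); they miss things now and then, are a little off and sometimes report something else, mostly with a low value. They report only what shows in the picture. A call takes as long as a camera call. They do not tell look-alikes from the thing itself.
- models.recognise(camera, query): "rect" ([centre column, centre row, width, height] in pixels, round what is visible of it).
- models.regions_of(camera, query): "mask" (384x512 bool, what is visible of it) and "rect" ([centre column, centre row, width, height] in pixels, round what is visible of it).
- models.pinpoint(camera, query): "location" ([column, row] in pixels: a listed point, or the origin of a listed thing).
The state is a dict: "time": time; "joints": joint angles; "qd": joint speeds; "joint_efforts": joint torques, N m; "tcp_pos": TCP position; "ee_rot": TCP orientation; "ft_force": force on the tool from outside, world axes, zero at the start; "ft_torque": the same for the moment, N m; "grip_width": opening from 0.0 (shut) to 1.0 (fully open); "gripper_force": force on a finger pad.
Only numpy, scipy, OpenCV 4.12 (cv2) and the standard library are available. Lean on these libraries where they do the work, as an engineer would, in place of code of your own. Each camera call takes 0.05 s, during which the arm holds its last target. There are 200 camera calls.

## Working session

There is one attempt and no reset: what is moved stays moved. The work goes in short steps, Python scripts to look and compute and a tool call to move; the robot and the scene stay as the last step left them, time stands still between calls to the robot, and variables do not carry over. Pictures are saved under pics/ and viewed, at most 10 in all, crops included, and the job is handed in when it is done.

Besides the shell and the picture viewer there is one more tool, called after "Emit:" as name(argument=value, ...) on one line, values as JSON. drive_tool: Moves the arm, as the interface text tells. Its arguments: {"type":"object","properties":{"rows":{"type":"array","items":{"type":"array"}},"claw":{"type":"number"},"force":{"type":"number"}},"required":["rows"]}

```bash
ls; mkdir -p pics; python3 - <<'E'
from bench import r,imaging,models
import cv2,numpy as np
for c in ["scene","top"]:
    im=imaging.grab_frame(c); cv2.imwrite(f"pics/{c}0.png",im[:,:,::-1])
    p=imaging.camera_params(c); print(c,np.round(p["K"],1).tolist(),np.round(p["view"],3).tolist(),[k for k in p])
    for q in ["packet","packet_mid","holder","holder_mouth","holder_home","holder_lip"]:
        print(q,[(np.round(d["location"]).tolist(),round(d["conf"],2)) for d in models.pinpoint(c,q)][:4])
s=r.state();print(s["time"],s["tcp_pos"],s["ee_rot"],s["ft_force"],r.pinch_z)
a=[cv2.imread(f"pics/{c}0.png") for c in ["scene","top"]]
cv2.imwrite("pics/t0.png",cv2.resize(a[1],(768,576)));cv2.imwrite("pics/s0.png",cv2.resize(a[0],(768,576)))
E
```

```text
pics
scene [[459.8, 0.0, 259.0], [0.0, 459.8, 191.8], [0.0, 0.0, 1.0]] [[0.469, -0.883, -0.014, -0.288], [0.673, 0.347, 0.653, -0.436], [-0.572, -0.316, 0.757, -0.872], [0.0, 0.0, 0.0, 1.0]] ['K', 'view']
packet [([241.0, 275.0], 0.7), ([244.0, 226.0], 0.6)]
packet_mid [([251.0, 264.0], 0.98), ([233.0, 221.0], 0.65)]
holder []
holder_mouth [([162.0, 206.0], 0.78)]
holder_home [([167.0, 200.0], 0.92), ([240.0, 275.0], 0.65)]
holder_lip [([162.0, 198.0], 0.84)]
top [[391.8, 0.0, 252.6], [0.0, 391.8, 195.1], [0.0, 0.0, 1.0]] [[0.021, -1.0, -0.001, -0.058], [0.999, 0.021, 0.05, -0.539], [-0.05, -0.002, 0.999, -1.003], [0.0, 0.0, 0.0, 1.0]] ['K', 'view']
packet [([236.0, 203.0], 0.68), ([260.0, 249.0], 0.63)]
packet_mid [([224.0, 202.0], 0.7), ([262.0, 238.0], 0.64)]
holder [([165.0, 217.0], 0.82), ([262.0, 236.0], 0.5)]
holder_mouth [([158.0, 229.0], 0.86)]
holder_home [([158.0, 224.0], 0.82)]
holder_lip [([157.0, 232.0], 0.56)]
0.7 [0.20191447 0.48458273 0.23133035] [[-9.23060434e-01  3.84654955e-01 -1.09731221e-05]
 [ 3.84654955e-01  9.23060434e-01  3.47644758e-06]
 [ 1.14660876e-05 -1.01189457e-06 -1.00000000e+00]] [-0.41797952 -0.19764308  0.04660071] 0.0187
```

View pics/t0.png

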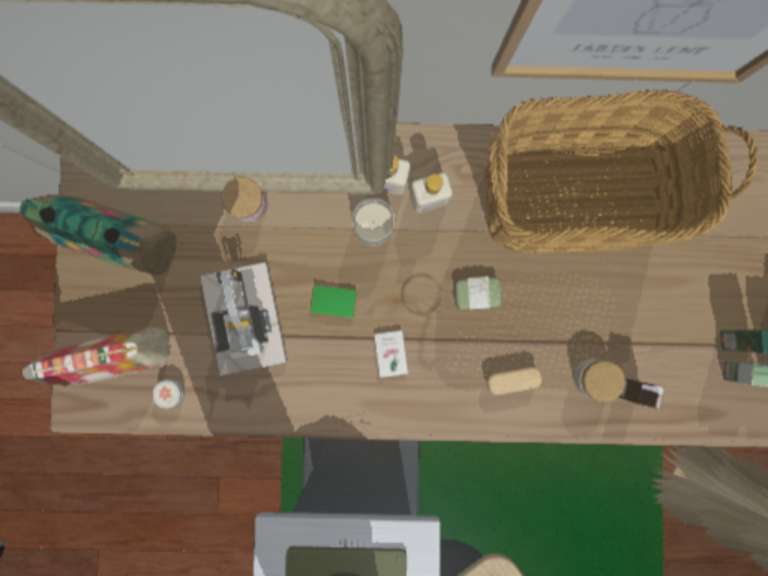

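View pics/s0.png

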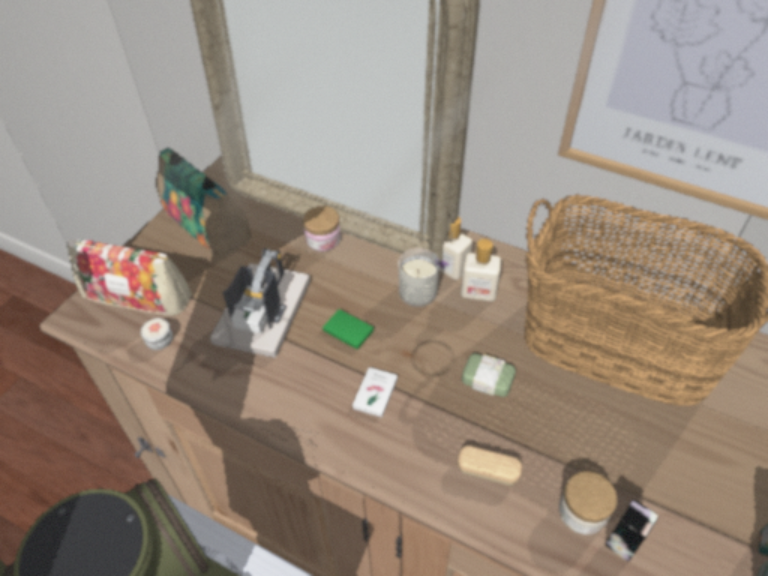

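The white flowered packet is at about (260,236) in the top view's native pixels. The green one at (222,200) is the decoy, and the holder is at (162,212).

```bash
cat > h.py <<'E'
from bench import r,imaging,models
import cv2,numpy as np
def ray(p,uv):
    V=np.array(p["view"]);K=np.array(p["K"]);R=V[:3,:3];c=-R.T@V[:3,3]
    d=np.linalg.inv(K)@[uv[0],uv[1],1]; return c,R.T@(d*[1,-1,-1])
def onz(p,uv,z):
    c,d=ray(p,uv); return c+d*(z-c[2])/d[2]
def proj(p,X):
    V=np.array(p["view"]);K=np.array(p["K"]);X=np.atleast_2d(X)@V[:3,:3].T+V[:3,3]
    q=(X*[1,-1,-1])@K.T; return q[:,:2]/q[:,2:]
def tri(pts):
    A=np.zeros((3,3));b=np.zeros(3)
    for p,uv in pts:
        c,d=ray(p,uv);d/=np.linalg.norm(d);M=np.eye(3)-np.outer(d,d);A+=M;b+=M@c
    return np.linalg.solve(A,b)
E
python3 - <<'E'
from h import *
P={c:imaging.camera_params(c) for c in ["scene","top"]}
for n,a,b in [("mouth",(162,206),(158,229)),("home",(167,200),(158,224)),("lip",(162,198),(157,232)),("packet",(251,264),(262,238))]:
    print(n,tri([(P["scene"],a),(P["top"],b)]).round(3))
for c in ["top","scene"]:
    imaging.grab_frame(c)
    for q in ["packet","holder"]:
        for d in models.regions_of(c,q)[:3]:
            m=d["mask"].astype(np.uint8);ct=max(cv2.findContours(m,0,1)[0],key=cv2.contourArea)
            z=.0125 if q=="packet" else .022
            w=np.array([onz(P[c],x[0],z)[:2] for x in ct],np.float32)
            rc=cv2.minAreaRect(w*1000);print(c,q,round(d["conf"],2),np.round(d["rect"]),np.round(cv2.boxPoints(rc)).tolist(),np.round(rc[0]),np.round(rc[1]),rc[2])
# marble outline from top
im=imaging.grab_frame("top")
hsv=cv2.cvtColor(im,cv2.COLOR_RGB2HSV)[160:260,120:205]
m=((hsv[...,1]<45)&(hsv[...,2]>110)).astype(np.uint8)
m=cv2.morphologyEx(m,cv2.MORPH_CLOSE,np.ones((25,25)));ct=max(cv2.findContours(m,0,1)[0],key=cv2.contourArea)+[120,160]
w=np.array([onz(P["top"],x[0],.022)[:2] for x in ct],np.float32)*1000
rc=cv2.minAreaRect(w);print(np.round(rc[0]),np.round(rc[1]),rc[2],np.round(cv2.boxPoints(rc)).tolist())
E
```

```text
mouth [0.449 0.187 0.052]
home [0.463 0.182 0.063]
lip [0.445 0.177 0.093]
packet [ 0.43  -0.074  0.002]
top packet 0.87 [260. 236.  23.  37.] [[395.0, -50.0], [403.0, -98.0], [475.0, -86.0], [468.0, -38.0]] [435. -68.] [74. 49.] 9.241962432861328
top packet 0.84 [221. 200.  29.  20.] [[496.0, -1.0], [545.0, -7.0], [553.0, 67.0], [504.0, 72.0]] [524.  33.] [74. 49.] 83.61659240722656
top holder 0.76 [162. 212.  55.  74.] [[392.0, 224.0], [419.0, 109.0], [589.0, 148.0], [563.0, 263.0]] [491. 186.] [175. 118.] 13.002514839172363
scene packet 0.78 [246. 261.  28.  34.] [[388.0, -51.0], [395.0, -102.0], [475.0, -91.0], [469.0, -40.0]] [432. -71.] [81. 51.] 7.68558931350708
scene packet 0.75 [229. 221.  30.  27.] [[486.0, -4.0], [541.0, -12.0], [551.0, 62.0], [497.0, 70.0]] [519.  29.] [75. 55.] 81.58760070800781
scene packet 0.24 [169. 202.  68.  74.] [[381.0, 247.0], [412.0, 106.0], [637.0, 155.0], [606.0, 296.0]] [509. 201.] [230. 145.] 12.278890609741211
scene holder 0.66 [171. 202.  65.  71.] [[373.0, 240.0], [406.0, 100.0], [629.0, 152.0], [597.0, 292.0]] [501. 196.] [229. 144.] 13.149234771728516
scene holder 0.46 [214. 154.  30.  31.] [[627.0, 186.0], [667.0, 128.0], [774.0, 202.0], [735.0, 260.0]] [701. 194.] [130.  70.] 34.312007904052734
[478. 184.] [204. 122.] 12.572355270385742 [[365.0, 221.0], [391.0, 102.0], [591.0, 147.0], [564.0, 265.0]]
```

```bash
cat >> h.py <<'E'
from scipy.spatial.transform import Rotation as Ro
def down(yaw): # tool x backwards along -(cos yaw, sin yaw)
    c,s=np.cos(np.radians(yaw)),np.sin(np.radians(yaw)); return np.array([[-c,-s,0],[-s,c,0],[0,0,-1.]])
def step(pos,R):
    s=r.state();R0=np.array(s["ee_rot"])
    print("shift",(R0.T@(np.array(pos)-s["tcp_pos"])/.03).round(3).tolist(),"turn",(Ro.from_matrix(R0.T@R).as_rotvec(degrees=True)/8).round(3).tolist())
E
python3 - <<'E'
from h import *
step([.4133,-.0715,.12],down(9.2)); print(r.state()["joints"])
E
```

```text
shift [-13.634, -14.401, 3.71] turn [0.001, 0.0, -3.978]
[ 6.73779097e+01  1.48945252e+01 -7.91137473e+00  6.71896872e+01
  2.84299147e-05  9.00007061e+01]
```

Emit:
drive_tool(rows=[[[-3, -3.2, 0], [0, 0, -0.8]], [[-6, -6.4, 0], [0, 0, -1.6]], [[-9, -9.6, 1], [0, 0, -2.4]], [[-12, -12.8, 2.5], [0, 0, -3.2]], [[-13.63, -14.4, 3.7], [0, 0, -3.98]], [[-13.63, -14.4, 3.7], [0, 0, -3.98]], [[-13.63, -14.4, 3.7], [0, 0, -3.98]], [[-13.63, -14.4, 3.7], [0, 0, -3.98]], [[-13.63, -14.4, 3.7], [0, 0, -3.98]], [[-13.63, -14.4, 3.7], [0, 0, -3.98]], [[-13.63, -14.4, 3.7], [0, 0, -3.98]], [[-13.63, -14.4, 3.7], [0, 0, -3.98]]], claw=85, force=40)

```text
time: 2.55
tcp_pos: [0.4127, -0.0712, 0.1203]
ee_rot: [[-0.987, -0.16, -0.001], [-0.16, 0.987, 0.001], [0.001, 0.001, -1.0]]
ft_force: [0.2, 0.4, 0.4]
grip_width: 0.998
gripper_force: 0.0
```

```bash
python3 - <<'E'
from h import *
print(np.round(r.state()["joints"],1))
p=imaging.camera_params("wrist");im=imaging.grab_frame("wrist");cv2.imwrite("pics/w1.png",im[:,:,::-1])
for d in models.regions_of("wrist","packet")[:3]:
    m=d["mask"].astype(np.uint8);ct=max(cv2.findContours(m,0,1)[0],key=cv2.contourArea)
    w=np.array([onz(p,x[0],.0125)[:2] for x in ct],np.float32)*1000
    rc=cv2.minAreaRect(w);print(d["conf"],np.round(d["rect"]),np.round(rc[0],1),np.round(rc[1],1),rc[2])
E
```

```text
[ -9.8   9.5 -33.   47.6   0.  -19. ]
0.93 [249. 216.  56.  83.] [434.8 -69.2] [77.4 49.5] 8.386370658874512
0.75 [325. 310.  62.  60.] [521.1  26. ] [67.9 54.5] 82.37245178222656
```

View pics/w1.png

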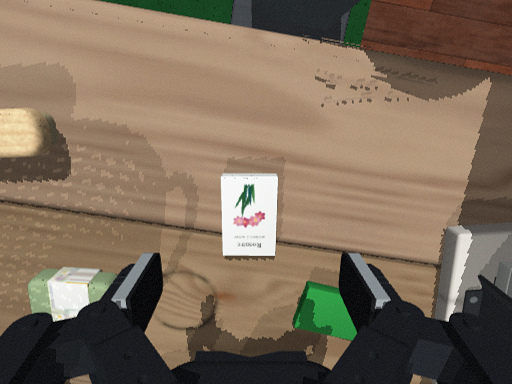

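White packet spans (221–277, 173–256) in the wrist view, and the green decoy (at 325,310) sits clear of the fingers' path. Descending.

Emit:
drive_tool(rows=[[[-0.02, -0.03, 1.3], [0, 0, 0]], [[-0.02, -0.03, 2.6], [0, 0, 0]], [[-0.02, -0.03, 3.5], [0, 0, 0]], [[-0.02, -0.03, 3.9], [0, 0, 0]], [[-0.02, -0.03, 3.9], [0, 0, 0]], [[-0.02, -0.03, 3.9], [0, 0, 0]]])

```text
time: 3.4
tcp_pos: [0.415, -0.0721, 0.0043]
ee_rot: [[-0.987, -0.161, 0.002], [-0.161, 0.987, -0.0], [-0.002, -0.001, -1.0]]
ft_force: [0.8, 0.2, 0.2]
grip_width: 0.997
gripper_force: 0.0
```

Emit:
drive_tool(rows=[[[0, 0, 0], [0, 0, 0]], [[0, 0, 0], [0, 0, 0]], [[0, 0, 0], [0, 0, 0]], [[0, 0, 0], [0, 0, 0]], [[0, 0, 0], [0, 0, 0]], [[0, 0, 0], [0, 0, 0]], [[0, 0, 0], [0, 0, 0]], [[0, 0, 0], [0, 0, 0]]], claw=40, force=40)

```text
time: 4.4
tcp_pos: [0.4145, -0.0724, 0.0042]
ee_rot: [[-0.987, -0.16, 0.001], [-0.16, 0.987, -0.0], [-0.001, -0.0, -1.0]]
ft_force: [-1.1, 1.1, 7.1]
grip_width: 0.544
gripper_force: 40.3
```

Emit:
drive_tool(rows=[[[0, 0, -0.5], [0, 0, 0]], [[0, 0, -2], [0, 0, 0]], [[0, 0, -3.5], [0, 0, 0]], [[0, 0, -4.5], [0, 0, 0]], [[0, 0, -4.5], [0, 0, 0]]])

```text
time: 5.03
tcp_pos: [0.4161, -0.0727, 0.1407]
ee_rot: [[-0.987, -0.16, 0.006], [-0.16, 0.987, -0.001], [-0.006, -0.002, -1.0]]
ft_force: [-0.4, -0.1, -0.1]
grip_width: 0.548
gripper_force: 41.7
```

```bash
python3 - <<'E'
from h import *
step([.3254,.1478,.14],down(13)); s=r.state();print(s["ft_force"],s["grip_width"])
E
```

```text
shift [1.809, 7.739, -0.0] turn [-0.015, 0.04, -0.474]
[-0.37071997 -0.09029378 -0.14001821] 0.5484272911713088
```

Emit:
drive_tool(rows=[[[0.5, 1.5, 0], [0, 0, -0.1]], [[0.9, 3, 0], [0, 0, -0.2]], [[1.2, 4.5, 0], [0, 0, -0.3]], [[1.6, 6, 0], [0, 0, -0.4]], [[1.8, 7.2, 0], [0, 0, -0.47]], [[1.8, 7.74, 0], [0, 0, -0.47]], [[1.8, 7.74, 0], [0, 0, -0.47]], [[1.8, 7.74, 0], [0, 0, -0.47]], [[1.8, 7.74, 0], [0, 0, -0.47]]])

```text
time: 6.15
tcp_pos: [0.3233, 0.1475, 0.138]
ee_rot: [[-0.975, -0.223, -0.001], [-0.223, 0.975, -0.001], [0.001, -0.0, -1.0]]
ft_force: [0.6, -0.3, 0.2]
grip_width: 0.544
gripper_force: 41.7
```

```bash
python3 - <<'E'
from h import *
s=r.state();print(np.round(s["tcp_pos"],4),np.round(s["ee_rot"],3).tolist())
p=imaging.camera_params("wrist");im=imaging.grab_frame("wrist")
org=np.array([.4813,.1838,0]);c,sn=np.cos(np.radians(13)),np.sin(np.radians(13));H=np.array([[c,-sn,0],[sn,c,0],[0,0,1]])
for q,X in [("holder_mouth",(-37,0,65)),("holder_home",(-15,0,71)),("holder_lip",(-41,0,89)),("packet_mid",None)]:
    print(q,[(np.round(d["location"]),round(d["conf"],2)) for d in models.pinpoint("wrist",q)][:2], None if X is None else proj(p,org+H@(np.array(X)/1e3)).round(0))
b=im.copy()
def poly(pts,col):
    q=proj(p,np.array([org+H@(np.array(t)/1e3) for t in pts]));cv2.polylines(b,[np.int32(q)],True,col,1)
poly([(-78,-58,22),(98,-58,22),(98,58,22),(-78,58,22)],(255,0,0))
for sg in (1,-1): poly([(-37,33*sg,98),(-26,27*sg,98),(22,27*sg,98)],(0,255,0))
cv2.imwrite("pics/w2.png",cv2.resize(b,(768,576))[:,:,::-1])
t=imaging.grab_frame("scene");b=t.copy();p=imaging.camera_params("scene")
poly([(-78,-58,22),(98,-58,22),(98,58,22),(-78,58,22)],(255,0,0))
for sg in (1,-1): poly([(-37,33*sg,98),(-26,27*sg,98),(22,27*sg,98)],(0,255,0))
cv2.imwrite("pics/s2.png",cv2.resize(b[120:290,80:310],None,fx=3.4,fy=3.4)[:,:,::-1])
E
```

```text
[0.3233 0.1475 0.138 ] [[-0.975, -0.223, -0.001], [-0.223, 0.975, -0.001], [0.001, -0.0, -1.0]]
holder_mouth [] [[250. 341.]]
holder_home [] [[250. 366.]]
holder_lip [] [[250. 360.]]
packet_mid [] None
```

View pics/w2.png

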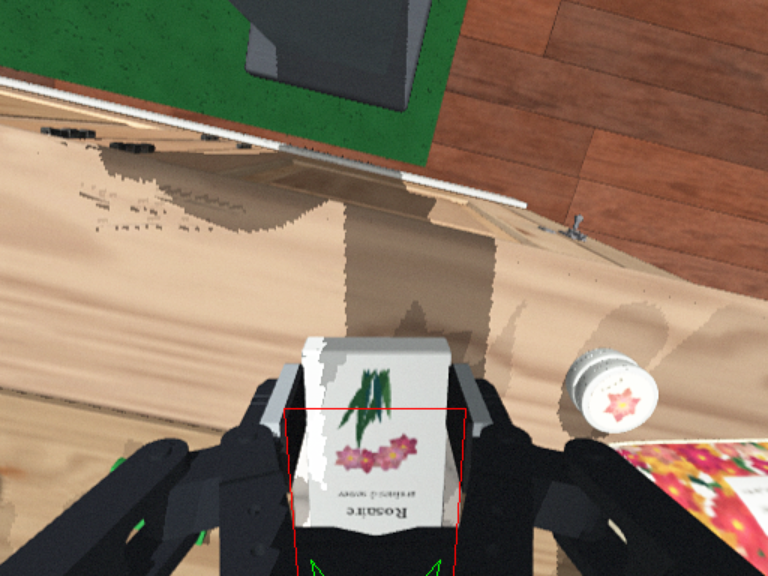

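View pics/s2.png

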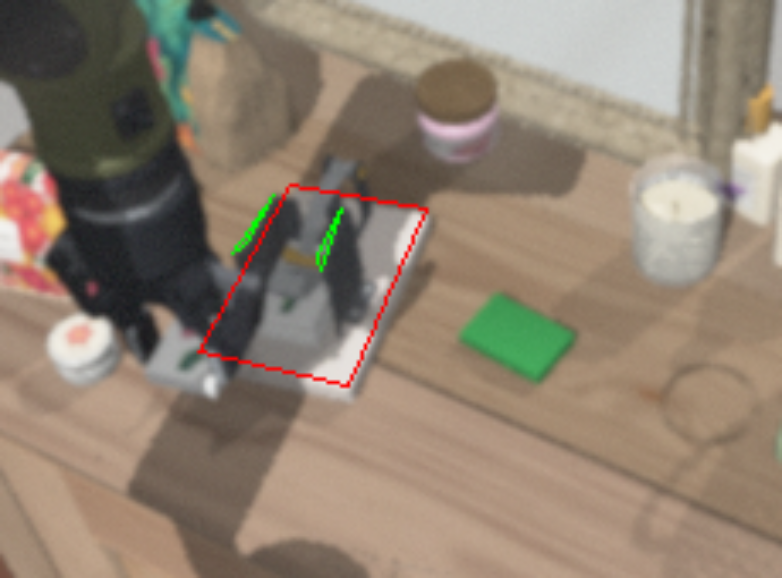

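The packet is held level and square in the fingers (wrist view, 300–450 columns). The scene overlay suggests the holder estimate may be off, so I'm checking it on the arm-free pictures.

```bash
python3 - <<'E'
from h import *
org=np.array([.4813,.1838,0]);c,sn=np.cos(np.radians(13)),np.sin(np.radians(13));H=np.array([[c,-sn,0],[sn,c,0],[0,0,1]])
out=[]
for cam,(x0,y0,w,h) in [("top",(125,165,75,95)),("scene",(130,155,85,95))]:
    p=imaging.camera_params(cam);im=cv2.imread(f"pics/{cam}0.png");f=6
    b=cv2.resize(im[y0:y0+h,x0:x0+w],None,fx=f,fy=f,interpolation=cv2.INTER_CUBIC)[:, :]
    b=cv2.convertScaleAbs(b,alpha=1.6)
    def poly(pts,col):
        q=(proj(p,np.array([org+H@(np.array(t)/1e3) for t in pts]))-[x0,y0]+.5)*f;cv2.polylines(b,[np.int32(q)],True,col,1)
    for z in (22,0): poly([(-78,-58,z),(98,-58,z),(98,58,z),(-78,58,z)],(0,0,255))
    for sg in (1,-1): poly([(-37,33*sg,98),(-26,27*sg,98),(22,27*sg,98),(-26,27*sg,98)],(0,255,0))
    poly([(-53,24,65),(-53,-24,65),(-37,-24,65),(-37,24,65)],(255,255,0))
    b=cv2.resize(b,(390,570));out.append(b)
cv2.imwrite("pics/ov.png",np.hstack(out))
E
```

```text
(no output)
```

View pics/ov.png

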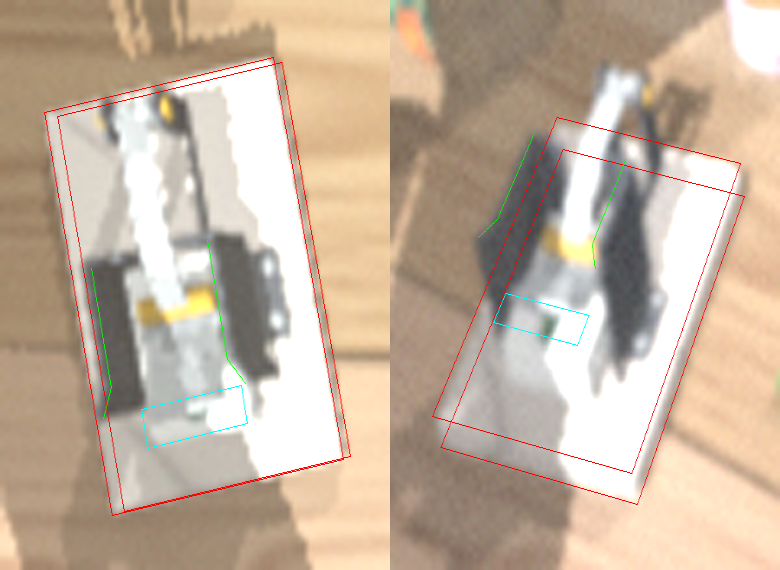

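Top and scene overlays agree with the base outline and cheeks to about 2 mm (left panel: base corners 45,112 to 350,457). The holder pose of (0.481, 0.184) with yaw 13° holds, so I'll move the nose over the ledge.

```bash
python3 - <<'E'
from h import *
s=r.state();print(np.round(s["tcp_pos"],4),np.round(s["ft_force"],2));step([.3800,.1604,.10],down(13))
E
```

```text
[0.3236 0.1481 0.1383] [ 0.33  0.19 -0.15]
shift [-1.925, -0.021, 1.278] turn [0.0, 0.001, -0.008]
```

Emit:
drive_tool(rows=[[[-0.6, 0, 0.4], [0, 0, 0]], [[-1.2, 0, 0.8], [0, 0, 0]], [[-1.7, 0, 1.1], [0, 0, 0]], [[-1.92, -0.02, 1.28], [0, 0, 0]], [[-1.92, -0.02, 1.28], [0, 0, 0]], [[-1.92, -0.02, 1.28], [0, 0, 0]], [[-1.92, -0.02, 1.28], [0, 0, 0]], [[-1.92, -0.02, 1.28], [0, 0, 0]]])

```text
time: 7.45
tcp_pos: [0.3796, 0.1607, 0.1002]
ee_rot: [[-0.974, -0.225, 0.0], [-0.225, 0.974, 0.0], [-0.0, 0.0, -1.0]]
ft_force: [1.0, 0.1, -0.2]
grip_width: 0.543
gripper_force: 41.7
```

```bash
python3 - <<'E'
from h import *
s=r.state();print(np.round(s["tcp_pos"],4),np.round(s["ft_force"],2));step([.3800,.1604,.10],down(13))
E
```

```text
[0.3796 0.1607 0.1002] [ 1.05  0.09 -0.21]
shift [-0.012, -0.013, 0.007] turn [0.001, 0.003, -0.002]
```

```bash
python3 - <<'E'
from h import *
c,sn=np.cos(np.radians(13)),np.sin(np.radians(13));H=np.array([[c,-sn,0],[sn,c,0],[0,0,1]])
org=np.array([.4813,.1838,0])
for cam in ["scene","top"]:
    p=imaging.camera_params(cam)
    print(cam,[(z,proj(p,org+H@[0,0,z/1e3]).round(1)[0].tolist(),proj(p,org+H@[-.053,-.024,z/1e3]).round(1)[0].tolist()) for z in (53,60,65,72,77,84)])
print(tri([(imaging.camera_params("scene"),(168.1,195.5)),(imaging.camera_params("top"),(159,215.5))]))
E
```

```text
scene [(53, [170.3, 197.2], [171.2, 215.1]), (60, [169.8, 195.5], [170.7, 213.3]), (65, [169.5, 194.2], [170.4, 212.1]), (72, [169.1, 192.4], [169.9, 210.3]), (77, [168.7, 191.0], [169.6, 209.0]), (84, [168.3, 189.2], [169.1, 207.2])]
top [(53, [159.5, 216.0], [173.1, 234.9]), (60, [158.9, 216.0], [172.6, 235.1]), (65, [158.4, 216.0], [172.2, 235.2]), (72, [157.7, 216.0], [171.6, 235.3]), (77, [157.2, 216.0], [171.1, 235.4]), (84, [156.5, 216.0], [170.5, 235.6])]
[0.48108839 0.18607959 0.05859048]
```

Emit:
drive_tool(rows=[[[0, 0, 0.15], [0, 0, 0]], [[0, 0, 0.3], [0, 0, 0]], [[0, 0, 0.45], [0, 0, 0]], [[0, 0, 0.55], [0, 0, 0]], [[0, 0, 0.55], [0, 0, 0]]])

```text
time: 8.07
tcp_pos: [0.3794, 0.1605, 0.0831]
ee_rot: [[-0.974, -0.225, -0.001], [-0.225, 0.974, -0.0], [0.001, -0.0, -1.0]]
ft_force: [0.2, 0.6, -0.8]
grip_width: 0.547
gripper_force: 41.7
```

Emit:
drive_tool(rows=[[[0, 0, 0.08], [0, 0, 0]], [[0, 0, 0.16], [0, 0, 0]], [[0, 0, 0.16], [0, 0, 0]]])

```text
time: 8.45
tcp_pos: [0.3795, 0.1606, 0.0785]
ee_rot: [[-0.974, -0.225, -0.0], [-0.225, 0.974, -0.0], [0.0, -0.0, -1.0]]
ft_force: [-0.1, 0.2, -0.6]
grip_width: 0.541
gripper_force: 41.7
```

Emit:
drive_tool(rows=[[[0, 0, 0.05], [0, 0, 0]], [[0, 0, 0.1], [0, 0, 0]], [[0, 0, 0.1], [0, 0, 0]]])

```text
time: 8.82
tcp_pos: [0.3796, 0.1606, 0.0755]
ee_rot: [[-0.974, -0.225, -0.0], [-0.225, 0.974, -0.0], [0.0, -0.0, -1.0]]
ft_force: [-1.0, 0.6, 0.0]
grip_width: 0.542
gripper_force: 41.7
```

Emit:
drive_tool(rows=[[[0, 0, 0.05], [0, 0, 0]], [[0, 0, 0.1], [0, 0, 0]], [[0, 0, 0.1], [0, 0, 0]]])

```text
time: 9.2
tcp_pos: [0.3796, 0.1606, 0.0725]
ee_rot: [[-0.974, -0.225, -0.0], [-0.225, 0.974, -0.0], [0.0, -0.0, -1.0]]
ft_force: [0.6, 0.7, -0.7]
grip_width: 0.538
gripper_force: 41.7
```

Emit:
drive_tool(rows=[[[0, 0, 0.04], [0, 0, 0]], [[0, 0, 0.08], [0, 0, 0]], [[0, 0, 0.08], [0, 0, 0]]])

```text
time: 9.57
tcp_pos: [0.3796, 0.1606, 0.0701]
ee_rot: [[-0.974, -0.225, -0.0], [-0.225, 0.974, -0.0], [0.0, -0.0, -1.0]]
ft_force: [0.0, -0.2, -0.6]
grip_width: 0.541
gripper_force: 41.7
```

Emit:
drive_tool(rows=[[[0, 0, 0.04], [0, 0, 0]], [[0, 0, 0.08], [0, 0, 0]], [[0, 0, 0.08], [0, 0, 0]]])

```text
time: 9.95
tcp_pos: [0.3796, 0.1606, 0.0677]
ee_rot: [[-0.974, -0.225, -0.0], [-0.225, 0.974, -0.0], [0.0, -0.0, -1.0]]
ft_force: [0.0, -0.3, -0.7]
grip_width: 0.544
gripper_force: 41.7
```

Emit:
drive_tool(rows=[[[0, 0, 0.03], [0, 0, 0]], [[0, 0, 0.06], [0, 0, 0]], [[0, 0, 0.06], [0, 0, 0]]])

```text
time: 10.32
tcp_pos: [0.3796, 0.1606, 0.0659]
ee_rot: [[-0.974, -0.225, -0.0], [-0.225, 0.974, -0.0], [0.0, -0.0, -1.0]]
ft_force: [0.4, 0.1, -0.9]
grip_width: 0.542
gripper_force: 41.7
```

Emit:
drive_tool(rows=[[[0, 0, 0.03], [0, 0, 0]], [[0, 0, 0.06], [0, 0, 0]], [[0, 0, 0.06], [0, 0, 0]]])

```text
time: 10.7
tcp_pos: [0.3796, 0.1606, 0.0641]
ee_rot: [[-0.974, -0.225, -0.0], [-0.225, 0.974, -0.0], [0.0, -0.0, -1.0]]
ft_force: [-0.8, -0.3, -1.3]
grip_width: 0.545
gripper_force: 41.7
```

```bash
python3 -c "
from h import *
s=r.state();print(s['ft_force'],s['ft_torque'])"
```

```text
[-0.80161081 -0.32752184 -1.2561689 ] [-0.03288498 -0.02142334 -0.01016766]
```

Emit:
drive_tool(rows=[[[0, 0, 0.025], [0, 0, 0]], [[0, 0, 0.05], [0, 0, 0]], [[0, 0, 0.05], [0, 0, 0]]])

```text
time: 11.08
tcp_pos: [0.3796, 0.1607, 0.0626]
ee_rot: [[-0.974, -0.225, -0.0], [-0.225, 0.974, -0.0], [0.0, -0.0, -1.0]]
ft_force: [-0.2, 0.2, -0.4]
grip_width: 0.54
gripper_force: 41.7
```

```bash
python3 -c "
from h import *
s=r.state();print(s['ft_force'],s['ft_torque'])"
```

```text
[-0.16763801  0.16863072 -0.41939736] [ 0.01384782 -0.01213237  0.06103704]
```

Emit:
drive_tool(rows=[[[0, 0, 0.025], [0, 0, 0]], [[0, 0, 0.05], [0, 0, 0]], [[0, 0, 0.05], [0, 0, 0]]])

```text
time: 11.45
tcp_pos: [0.3797, 0.1607, 0.0612]
ee_rot: [[-0.974, -0.225, -0.0], [-0.225, 0.974, -0.0], [0.0, -0.0, -1.0]]
ft_force: [-0.1, -0.8, 0.5]
grip_width: 0.547
gripper_force: 41.7
```

Emit:
drive_tool(rows=[[[0, 0, 0.025], [0, 0, 0]], [[0, 0, 0.05], [0, 0, 0]], [[0, 0, 0.05], [0, 0, 0]]])

```text
time: 11.82
tcp_pos: [0.3796, 0.1606, 0.0596]
ee_rot: [[-0.974, -0.225, -0.0], [-0.225, 0.974, -0.0], [0.0, 0.0, -1.0]]
ft_force: [0.3, -0.2, -0.2]
grip_width: 0.547
gripper_force: 41.7
```

```bash
python3 -c "
from h import *
s=r.state();print(s['ft_force'],s['ft_torque'])
im=imaging.grab_frame('scene');a=cv2.resize(im[150:250,110:240],None,fx=5,fy=5,interpolation=2)
cv2.imwrite('pics/s3.png',cv2.convertScaleAbs(a[:,:,::-1],alpha=1.5))"
```

```text
[ 0.34804607 -0.22814169 -0.17702061] [ 0.01104715 -0.00143844  0.01603754]
```

View pics/s3.png

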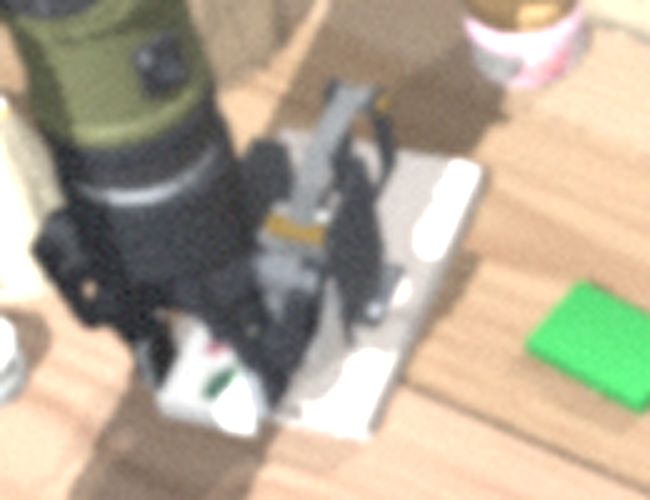

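The scene view shows the packet (160–265, 320–435) level, with its nose hidden behind the finger at about (290,300). There's no contact yet, so I'll carry on down.

Emit:
drive_tool(rows=[[[0, 0, 0.025], [0, 0, 0]], [[0, 0, 0.05], [0, 0, 0]], [[0, 0, 0.05], [0, 0, 0]]])

```text
time: 12.25
tcp_pos: [0.3796, 0.1606, 0.0581]
ee_rot: [[-0.974, -0.225, -0.0], [-0.225, 0.974, -0.0], [0.0, -0.0, -1.0]]
ft_force: [-0.2, 0.7, -0.8]
grip_width: 0.546
gripper_force: 41.7
```

Emit:
drive_tool(rows=[[[0, 0, 0.025], [0, 0, 0]], [[0, 0, 0.05], [0, 0, 0]], [[0, 0, 0.05], [0, 0, 0]]])

```text
time: 12.62
tcp_pos: [0.3796, 0.1607, 0.0568]
ee_rot: [[-0.974, -0.225, -0.0], [-0.225, 0.974, 0.0], [0.0, 0.0, -1.0]]
ft_force: [-1.3, -0.4, 3.0]
grip_width: 0.542
gripper_force: 42.0
```

```bash
python3 -c "
from h import *
s=r.state();print(s['ft_force'],s['ft_torque'])"
```

```text
[-1.33523664 -0.38105197  3.0263387 ] [-0.0300622   0.15119043 -0.04971613]
```

Contact: 3 N at TCP z ≈ 0.057, so the pile top is near z = 53. I'll raise about 2 mm and slide in.

Emit:
drive_tool(rows=[[[0, 0, -0.07], [0, 0, 0]], [[0, 0, -0.07], [0, 0, 0]], [[-0.15, 0, -0.07], [0, 0, 0]], [[-0.3, 0, -0.07], [0, 0, 0]], [[-0.45, 0, -0.07], [0, 0, 0]], [[-0.6, 0, -0.07], [0, 0, 0]], [[-0.75, 0, -0.07], [0, 0, 0]], [[-0.85, 0, -0.07], [0, 0, 0]], [[-0.85, 0, -0.07], [0, 0, 0]]])

```text
time: 13.75
tcp_pos: [0.405, 0.1665, 0.0587]
ee_rot: [[-0.974, -0.225, 0.0], [-0.225, 0.974, 0.0], [-0.0, -0.0, -1.0]]
ft_force: [-0.3, -0.3, -2.8]
grip_width: 0.547
gripper_force: 41.5
```

```bash
python3 -c "
from h import *
s=r.state();print(s['ft_force'],s['ft_torque'])"
```

```text
[-0.33873284 -0.28776036 -2.77137144] [-0.14429569  0.34951902  0.06979032]
```

Emit:
drive_tool(rows=[[[-0.1, 0, 0], [0, 0, 0]], [[-0.2, 0, 0], [0, 0, 0]], [[-0.3, 0, 0], [0, 0, 0]], [[-0.4, 0, 0], [0, 0, 0]], [[-0.4, 0, 0], [0, 0, 0]]])

```text
time: 14.38
tcp_pos: [0.4155, 0.1688, 0.0586]
ee_rot: [[-0.974, -0.225, -0.001], [-0.225, 0.974, -0.001], [0.002, -0.0, -1.0]]
ft_force: [-1.4, -0.4, -2.0]
grip_width: 0.542
gripper_force: 41.6
```

Emit:
drive_tool(rows=[[[-0.1, 0, 0], [0, 0, 0]], [[-0.2, 0, 0], [0, 0, 0]], [[-0.3, 0, 0], [0, 0, 0]], [[-0.3, 0, 0], [0, 0, 0]]])

```text
time: 14.88
tcp_pos: [0.4268, 0.1716, 0.0591]
ee_rot: [[-0.974, -0.224, 0.003], [-0.224, 0.974, 0.001], [-0.003, 0.0, -1.0]]
ft_force: [-0.2, -0.7, -3.1]
grip_width: 0.544
gripper_force: 41.5
```

```bash
python3 -c "
from h import *
c,s_=np.cos(np.radians(13)),np.sin(np.radians(13))
s=r.state();print(s['ft_force'],s['ft_torque']);d=s['tcp_pos'][:2]-np.array([.4813,.1838]);print(d@[c,s_],d@[-s_,c])"
```

```text
[-0.18507797 -0.7077897  -3.07854881] [-0.00660835  0.05383109  0.01552457]
-0.05584987477726033 0.0004174874744412027
```

Emit:
drive_tool(rows=[[[-0.07, 0, 0], [0, 0, 0]], [[-0.13, 0, 0], [0, 0, 0]], [[-0.13, 0, 0.03], [0, 0, 0]], [[-0.13, 0, 0.05], [0, 0, 0]], [[-0.13, 0, 0.05], [0, 0, 0]]])

```text
time: 15.5
tcp_pos: [0.4294, 0.1722, 0.0578]
ee_rot: [[-0.974, -0.225, 0.001], [-0.225, 0.974, 0.0], [-0.001, 0.0, -1.0]]
ft_force: [-1.0, -1.3, 3.1]
grip_width: 0.542
gripper_force: 41.9
```

```bash
python3 -c "
from h import *
c,s_=np.cos(np.radians(13)),np.sin(np.radians(13))
s=r.state();print(s['ft_force'],s['ft_torque']);d=s['tcp_pos'][:2]-np.array([.4813,.1838]);print(d@[c,s_],d@[-s_,c])
p=imaging.camera_params('wrist');im=imaging.grab_frame('wrist');cv2.imwrite('pics/w3.png',im[:,:,::-1])"
```

```text
[-1.00368073 -1.33621578  3.07748916] [-0.10682054  0.13979752 -0.0212137 ]
-0.053143289730824064 0.0003507106902387071
```

View pics/w3.png

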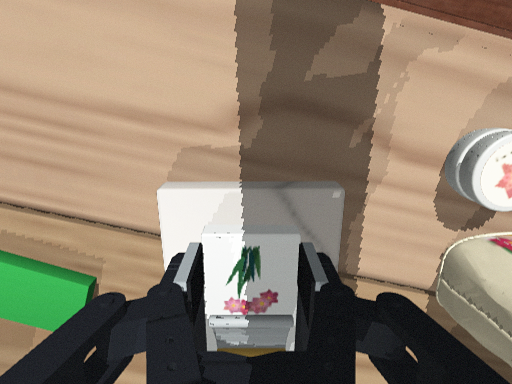

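The packet's nose is under the lip, between the cheeks (near edge 204–300 at row 234, brass bar at 350). Time to release and back off.

Emit:
drive_tool(rows=[[[0, 0, 0], [0, 0, 0]], [[0, 0, 0], [0, 0, 0]], [[0, 0, 0], [0, 0, 0]], [[0, 0, 0], [0, 0, 0]], [[0, 0, -0.2], [0, 0, 0]], [[0, 0, -0.8], [0, 0, 0]], [[0, 0, -1.6], [0, 0, 0]], [[0.6, 0, -1.6], [0, 0, 0]], [[1.3, 0, -1.6], [0, 0, 0]], [[1.3, 0, -1.6], [0, 0, 0]]], claw=72)

```text
time: 16.8
tcp_pos: [0.3894, 0.1628, 0.1055]
ee_rot: [[-0.974, -0.225, -0.001], [-0.225, 0.974, -0.0], [0.001, -0.0, -1.0]]
ft_force: [0.0, 1.0, 0.4]
grip_width: 0.846
gripper_force: 0.0
```

```bash
python3 - <<'E'
from h import *
c,s_=np.cos(np.radians(13)),np.sin(np.radians(13))
s=r.state();print(s['ft_force']);o=np.array([.4813,.1838]);d=s['tcp_pos'][:2]-o;print(d@[c,s_],d@[-s_,c],s['tcp_pos'])
p=imaging.camera_params('wrist');im=imaging.grab_frame('wrist');cv2.imwrite('pics/w4.png',im[:,:,::-1])
H=np.array([[c,-s_,0],[s_,c,0],[0,0,1]])
for m in models.regions_of('wrist','packet')[:3]:
    print(m['conf'],np.round(m['rect']));ct=max(cv2.findContours(m['mask'].astype(np.uint8),0,1)[0],key=cv2.contourArea)
    w=np.array([H.T@(onz(p,x[0],.0655)-[*o,0])*1000 for x in ct]);print(w.min(0),w.max(0))
E
```

```text
[0.01956972 0.98198943 0.41373033]
-0.09425994900731598 0.00016658591335005218 [0.38941845 0.16275844 0.10550564]
0.95 [251. 299.  72.  99.]
[-74.211381   -23.50376163  65.5       ] [ 6.30584074 24.649698   65.5       ]
0.83 [ 81. 289.  88.  50.]
[ -63.74052934 -154.1330198    65.5       ] [-22.40784769 -86.97396112  65.5       ]
```

View pics/w4.png

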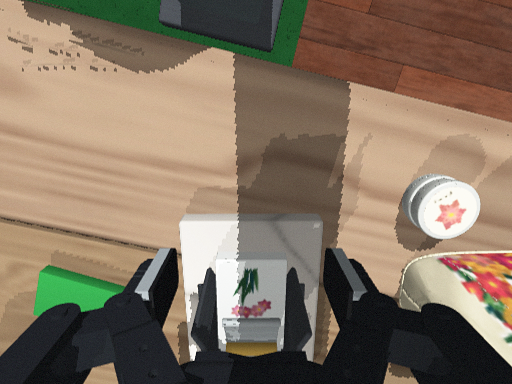

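The packet stayed put, centred, near edge at row 260 (x ≈ -70). I'll shut the fingers, drop behind it and push.

Emit:
drive_tool(rows=[[[0.25, 0, 0], [0, 0, 0]], [[0.25, 0, 0], [0, 0, 0]], [[0.25, 0, 0], [0, 0, 0]], [[0.25, 0, 0], [0, 0, 0]], [[0.25, 0, 0], [0, 0, 0]], [[0.25, 0, 0], [0, 0, 0]], [[0.25, 0, 0], [0, 0, 0]], [[0.25, 0, 0.5], [0, 0, 0]], [[0.25, 0, 1.1], [0, 0, 0]], [[0.25, 0, 1.57], [0, 0, 0]], [[0.25, 0, 1.57], [0, 0, 0]], [[0.25, 0, 1.57], [0, 0, 0]]], claw=0, force=30)

```text
time: 18.4
tcp_pos: [0.3838, 0.1617, 0.0586]
ee_rot: [[-0.974, -0.225, 0.0], [-0.225, 0.974, 0.0], [-0.001, 0.0, -1.0]]
ft_force: [0.8, -0.2, -0.4]
grip_width: 0.004
gripper_force: 0.0
```

Emit:
drive_tool(rows=[[[-0.12, 0, 0], [0, 0, 0]], [[-0.24, 0, 0], [0, 0, 0]], [[-0.36, 0, 0], [0, 0, 0]], [[-0.48, 0, 0], [0, 0, 0]], [[-0.6, 0, 0], [0, 0, 0]], [[-0.7, 0, 0], [0, 0, 0]], [[-0.8, 0, 0], [0, 0, 0]], [[-0.8, 0, 0], [0, 0, 0]]])

```text
time: 19.4
tcp_pos: [0.4052, 0.1663, 0.0578]
ee_rot: [[-0.974, -0.225, -0.003], [-0.225, 0.974, -0.001], [0.003, -0.0, -1.0]]
ft_force: [-3.6, -1.7, 1.3]
grip_width: -0.001
gripper_force: 1.9
```

```bash
cat > q.py <<'E'
from h import *
c,s_=np.cos(np.radians(13)),np.sin(np.radians(13))
s=r.state();d=s['tcp_pos'][:2]-np.array([.4813,.1838]);print("hx,hy",d@[c,s_],d@[-s_,c],"z",s['tcp_pos'][2],"push",s['ft_force'][:2]@[c,s_],s['ft_force'])
E
python3 q.py
```

```text
hx,hy -0.07810385316425458 0.00011986597703177518 z 0.057751188281480244 push -3.906871567363062 [-3.62222376 -1.67807691  1.26002121]
```

Emit:
drive_tool(rows=[[[-0.1, 0, 0], [0, 0, 0]], [[-0.2, 0, 0], [0, 0, 0]], [[-0.3, 0, 0], [0, 0, 0]], [[-0.36, 0, 0], [0, 0, 0]], [[-0.36, 0, 0], [0, 0, 0]]])

```text
time: 20.02
tcp_pos: [0.4181, 0.1695, 0.0582]
ee_rot: [[-0.974, -0.225, 0.001], [-0.225, 0.974, 0.0], [-0.001, -0.0, -1.0]]
ft_force: [-1.3, -0.4, -1.1]
grip_width: -0.004
gripper_force: 0.7
```

```bash
python3 q.py
```

```text
hx,hy -0.06481228112333105 0.0003268280905640835 z 0.058249194503139666 push -1.3306167847959869 [-1.27899162 -0.37521778 -1.13163078]
```

Emit:
drive_tool(rows=[[[-0.04, 0, 0], [0, 0, 0]], [[-0.07, 0, 0], [0, 0, 0]], [[-0.07, 0, 0], [0, 0, 0]]])

```text
time: 20.4
tcp_pos: [0.4193, 0.1698, 0.0582]
ee_rot: [[-0.974, -0.225, -0.0], [-0.225, 0.974, -0.0], [0.0, -0.0, -1.0]]
ft_force: [-3.3, -0.6, -0.7]
grip_width: 0.004
gripper_force: 1.3
```

```bash
python3 q.py
```

```text
hx,hy -0.06355415848577994 0.0002637198891415563 z 0.058157698756972985 push -3.3508387395510226 [-3.30144539 -0.59572595 -0.68006877]
```

Emit:
drive_tool(rows=[[[-0.03, 0, 0], [0, 0, 0]], [[-0.05, 0, 0], [0, 0, 0]], [[-0.05, 0, 0], [0, 0, 0]]])

```text
time: 20.78
tcp_pos: [0.4194, 0.1696, 0.0578]
ee_rot: [[-0.974, -0.225, -0.003], [-0.225, 0.974, -0.001], [0.003, -0.0, -1.0]]
ft_force: [-5.2, -1.1, 0.1]
grip_width: 0.001
gripper_force: 2.6
```

Emit:
drive_tool(rows=[[[-0.03, 0, 0], [0, 0, 0]], [[-0.05, 0, 0], [0, 0, 0]], [[-0.05, 0, 0], [0, 0, 0]]])

```text
time: 21.15
tcp_pos: [0.4194, 0.1696, 0.0577]
ee_rot: [[-0.974, -0.225, -0.005], [-0.225, 0.974, -0.001], [0.005, -0.0, -1.0]]
ft_force: [-7.4, -2.2, 3.7]
grip_width: -0.001
gripper_force: 4.1
```

```bash
python3 q.py
```

```text
hx,hy -0.06346184324701187 0.00010200262807231499 z 0.057718738998384374 push -7.65815799826792 [-7.35048048 -2.20523463  3.73784495]
```

Emit:
drive_tool(rows=[[[-0.04, 0, 0], [0, 0, 0]], [[-0.08, 0, 0], [0, 0, 0]], [[-0.08, 0, 0], [0, 0, 0]]])

```text
time: 21.52
tcp_pos: [0.4195, 0.1696, 0.0576]
ee_rot: [[-0.974, -0.225, -0.009], [-0.225, 0.974, -0.002], [0.009, -0.0, -1.0]]
ft_force: [-12.8, -2.7, 8.6]
grip_width: -0.002
gripper_force: 6.3
```

```bash
python3 q.py
```

```text
hx,hy -0.06342022638358816 6.324398445792419e-05 z 0.057577498496264534 push -13.04692795531428 [-12.76304898  -2.71612463   8.64849867]
```

Firmly stopped at the expected home position: 13 N of push with no movement. I'll retract and check.

Emit:
drive_tool(rows=[[[0.15, 0, 0], [0, 0, 0]], [[0.5, 0, 0], [0, 0, 0]], [[1, 0, 0], [0, 0, 0]], [[1.2, 0, -1], [0, 0, 0]], [[1.2, 0, -2], [0, 0, 0]], [[1.2, 0, -2], [0, 0, 0]], [[1.2, 0, -2], [0, 0, 0]]])

```text
time: 22.4
tcp_pos: [0.3894, 0.1629, 0.118]
ee_rot: [[-0.974, -0.225, 0.001], [-0.225, 0.974, 0.0], [-0.001, 0.0, -1.0]]
ft_force: [-0.3, 0.1, 0.5]
grip_width: 0.003
gripper_force: 0.0
```

```bash
python3 - <<'E'
from h import *
p=imaging.camera_params('wrist');im=imaging.grab_frame('wrist')
c,s_=np.cos(np.radians(13)),np.sin(np.radians(13));o=np.array([.4813,.1838]);H=np.array([[c,-s_,0],[s_,c,0],[0,0,1]])
for x in (-52,-55): print(proj(p,[*o,0]+H@[x/1e3,0,.0655]))
cv2.imwrite('pics/w5.png',cv2.resize(im[180:384,120:400],None,fx=2.8,fy=2.8,interpolation=2)[:,:,::-1])
E
```

```text
[[249.7402378  270.00820089]]
[[249.73503657 266.36255394]]
```

View pics/w5.png

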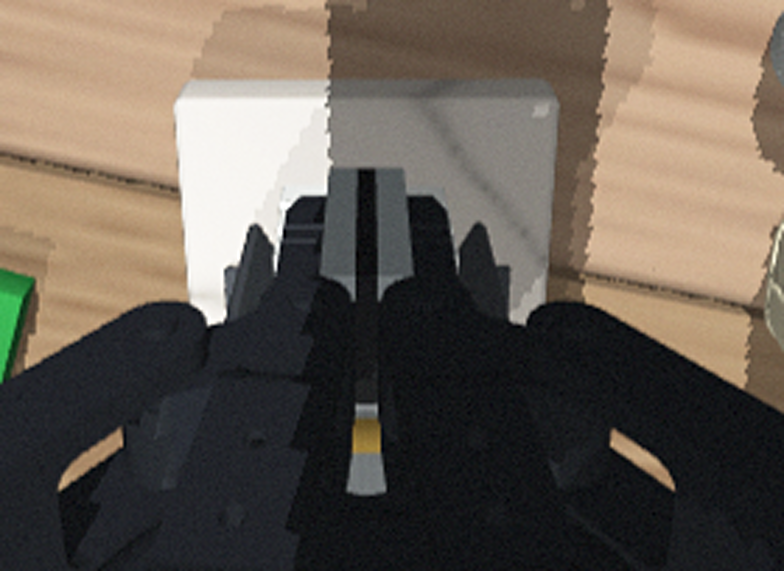

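The shut fingers hide the packet here; only the base front (row 80) and brass bar (365,435) show. I'll clear the view and check by numbers.

Emit:
drive_tool(rows=[[[1, 0, -1.5], [0, 0, 0]], [[2, 1, -3], [0, 0, 0]], [[2, 2.5, -4], [0, 0, 0]], [[2, 4, -4], [0, 0, 0]], [[2, 5.5, -4], [0, 0, 0]], [[2, 7, -4], [0, 0, 0]], [[2, 7, -4], [0, 0, 0]], [[2, 7, -4], [0, 0, 0]], [[2, 7, -4], [0, 0, 0]]])

```text
time: 23.58
tcp_pos: [0.284, 0.3528, 0.2377]
ee_rot: [[-0.975, -0.223, -0.001], [-0.223, 0.975, -0.001], [0.001, -0.001, -1.0]]
ft_force: [-0.9, 0.3, -0.3]
grip_width: 0.0
gripper_force: 0.0
```

```bash
python3 - <<'E'
from h import *
s=r.state();print(s['tcp_pos'],s['qd'])
c,s_=np.cos(np.radians(13)),np.sin(np.radians(13));o=np.array([.4813,.1838]);H=np.array([[c,-s_,0],[s_,c,0],[0,0,1]])
for cam in ['top','scene']:
    p=imaging.camera_params(cam);im=imaging.grab_frame(cam)
    for m in models.regions_of(cam,'packet')[:3]:
        ct=max(cv2.findContours(m['mask'].astype(np.uint8),0,1)[0],key=cv2.contourArea)
        w=np.array([H.T@(onz(p,x[0],.0655)-[*o,0])*1000 for x in ct]);print(cam,m['conf'],np.round(m['rect']),w.min(0).round(),w.max(0).round())
    # brightness along centre line near the front, before/after
    b=cv2.cvtColor(cv2.imread(f'pics/{cam}0.png'),6);g=cv2.cvtColor(im,7)
    for y in(-16,14):
      print(y,[(x,)+tuple(int(cv2.getRectSubPix(k,(1,1),tuple(proj(p,[*o,0]+H@[x/1e3,y/1e3,.0655])[0].astype(float)))[0,0]) for k in(b,g)) for x in range(-76,-34,4)])
E
```

```text
[0.28397953 0.35280988 0.2377128 ] [-0.42870473 -0.43653998  0.26786196 -0.07125327  0.12772009  0.05096679]
top 0.75 [157. 223.  26.  34.] [-53. -23.  66.] [-26.  23.  66.]
top 0.7 [221. 200.  28.  20.] [ -26. -200.   66.] [  34. -122.   66.]
-16 [(-76, 104, 102), (-72, 119, 119), (-68, 119, 120), (-64, 120, 119), (-60, 119, 120), (-56, 125, 122), (-52, 190, 129), (-48, 200, 138), (-44, 193, 137), (-40, 158, 137), (-36, 146, 136)]
14 [(-76, 98, 98), (-72, 113, 112), (-68, 108, 107), (-64, 108, 107), (-60, 111, 110), (-56, 116, 116), (-52, 130, 128), (-48, 137, 136), (-44, 125, 130), (-40, 112, 112), (-36, 115, 108)]
scene 0.63 [231. 220.  31.  25.] [ -68. -211.   65.] [  -4. -134.   66.]
scene 0.52 [161. 202.  23.  26.] [-61. -26.  65.] [-19.  23.  66.]
-16 [(-76, 129, 131), (-72, 139, 137), (-68, 167, 133), (-64, 216, 135), (-60, 226, 136), (-56, 222, 137), (-52, 221, 138), (-48, 218, 141), (-44, 209, 139), (-40, 184, 137), (-36, 137, 132)]
14 [(-76, 106, 109), (-72, 113, 112), (-68, 112, 114), (-64, 117, 122), (-60, 121, 126), (-56, 121, 133), (-52, 122, 136), (-48, 124, 135), (-44, 120, 135), (-40, 110, 130), (-36, 105, 135)]
```

Near end at x ≈ -53 and y ±23, so the packet is flush and centred. Handing in.

```bash
python3 -c "
from bench import r
print(r.close_job())"
```

```text
the job is handed in; nothing more can be done
None
```

I tucked the seed packet into the holder on top of the pile, under the sprung arm and pushed against the back stop, then released it and handed the job in at about 24 s. The final camera check put its near end at x ≈ -53 mm (home is -52), centred between the cheeks.

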